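# Open the bench shear

## Robot

A 6-joint arm with a two-finger parallel gripper is mounted at the origin on the work surface. World frame = base frame: x ahead of the robot, y to its left, z up, the work surface at z = 0. Lengths are in mm, angles in rad, forces in N, time in s.
With the tool pointing down it reaches from about 425 to 950 mm from the base axis. Payload 14.7 kg.
Tool frame: the origin (TCP) lies midway between the tips of the shut fingers; the grasp point (between the pads) lies r.grasp_offset behind it (r.grasp_offset is the distance from the TCP to the grasp point, in mm); z points along the fingers, y is the line along which they close (so a half turn about z gives the same grasp; the last joint's range is limited). The gripper opens to 85 mm and grips with 20 to 120 N. Pads are 22 mm wide; open, the fingers measure 114 mm over their backs; the gripper's body (76 mm by 85 mm) begins 54 mm behind the grasp point. The pads swing forward as they close: fully open they stand 13 mm farther back than shut.
Start: joints at [-1.199, 0.48, 1.596, -0, 1.065, -0.047], TCP at [264.347, -593.812, 231.297] pointing down, gripper open.
Joint ranges: [-2.75, 2.75], [-0.82, 2.05], [0.23, 2.67], [-1.56, 4.7], [0.09, 2.69], [-2.92, 2.92]. Speed limits (rad/s): [1.89, 1.89, 2.39, 3.01, 3.01, 3.01].

## Interface

Orientations are given as a rotation vector (axis times angle).
In Python, from station import r, imaging gives the robot as it stands. The module is installed in compiled form; this text tells all that it offers.
- The arm moves only by the tool apply_moves, never from a script. Its argument "increments" is a list of rows, each a list of 7 numbers: the shift along the tool's x, y, z in cm, then the turn, a rotation vector about the tool's x, y, z in rad, then the opening in per cent of the stroke, from 0 (shut) to 100 (fully open). A call has exactly 8 rows; each row is the pose to reach, as a shift and turn from the pose commanded when the call began, along the tool's axes at that moment; what a row does not reach only later rows make up. A row lasts 1/10 s, in which the tool goes at most 50 mm and 8.59 degrees, less where a joint would pass 70% of its speed; a pose out of reach is approached as far as the arm can. A call with a gripper value outside its range is refused whole. The fingers move at their own pace and stop on an object; "force" is the grip in N (left out, the last holds). Time passes only in rows, so rows that repeat a pose let the fingers close, or fill a call up. It gives the time, the measured TCP pose, the force, the opening and the grip force at its end, in the units of the state.
- r.observe(): the state, without advancing time (a new reading comes with each control period).
- imaging.get_image(name): name is "scene" or "top"; returns (picture, depth): 384x512x3 uint8, red, green, blue; 384x512 float32, mm along the optical axis (not along the pixel's ray), 0 where there is no reading.
- imaging.camera_info(name): a dict with "intrinsics" (3x3 intrinsics, pixels), "world_to_cam" (4x4, takes a point from world to camera coordinates). Camera axes: x right, y down, z forward; pixel columns grow to the right and rows downward; lengths in mm; the calibration is good to about 2 mm. A picture is of the moment at which its call begins. camera_info takes no time and is no camera call.
- r.job_done(): hands the job in; it is judged then, once.
The state is a dict: "time_s": time; "qpos": joint angles; "joint_velocities": joint speeds; "joint_efforts": joint torques, N m; "ee_pos": TCP position; "ee_rot": TCP orientation; "ft_force": force on the tool from outside, world axes, zero at the start; "torque": the same for the moment, N m; "opening": finger opening in mm; "grasp_force": force on a finger pad.
Only numpy, scipy, OpenCV 4.12 (cv2) and the standard library are available. Lean on these libraries where they do the work, as an engineer would, in place of code of your own. Each camera call takes 0.05 s, during which the arm holds its last target. There are 200 camera calls.

## Task

Open the bench shear so that the next strip can be loaded: with the fingertips push the safety catch's peg round until the catch is swung right off the blade arm, then push the handle up past the arm's balance point so that the counterweight takes it up and keeps it fully raised on its own. Push gently, grip nothing, and leave the hammer, punch pot, pitch bowl and steel block where they are.

Things in the scene. Friction and masses are not known exactly. Their poses are not given: they have to be found in the camera images.
- shear: Hand guillotine shear, fast on the bench: green cast bed 200 x 185 mm, top 84 mm above the bench, steel blade arm along one edge. Origin on the bench under the arm's pivot bolt. Its -x points along the lowered arm from pivot to handle, +y from the arm across the bed, z up. Bed: x -212 to -12, y 0 to 190 mm; beyond x = -225 mm only open bench lies under the handle.
- blade_arm (a joint): Blade arm, rad: 0 = down (level), 1.0 = fully raised on its buffer. Turns about the shear's y axis through pivot; the handle end rises and swings back over the pivot. Balance at about 0.6 rad: below it the arm falls shut, above it the counterweight takes it up and holds it. Needs 2 to 3 N up at the handle from down, less higher. Under the catch it can rise only 0.02 rad.
- pivot (a point): Centre of the arm's hinge, in the arm's mid plane, 95 mm above the bench.
- grip (a point): On the centre line of the handle grip, 286 mm from the pivot, 41 mm short of the grip's free end; moves with the arm (arm down: axes parallel to the shear's, 124 mm above the bench, grip's underside 109 mm). The grip is a black round bar, 28 mm diameter, 118 mm long with round ends, in line with the arm but cranked up 11 degrees towards its free end.
- weight (a point): Dark steel drum, 68 mm diameter, 34 mm thick, on a cranked flat tail behind the pivot, fixed to the arm: with the arm down it stands up and back at 45 degrees, centre 112 mm from the pivot; it swings back and down as the arm rises. The point is the drum's centre.
- catch (a joint): Safety catch, rad: 0 = its flat nose (14 mm wide, reaching 64 mm from the axis) lies square across the top of the arm, locking it; 1.57 = swung fully off, at its stop. Turns about the vertical axis through catch_pivot, counter-clockwise seen from above, and stays where left; the arm is free from about 1.0. About 1.5 N at the peg. Starts between 0 and 0.3.
- catch_peg (a point): Thumb peg of the catch: upright round steel peg, 16 mm diameter, on the catch's tail 42 mm from its axis, opposite the nose. The point is on the peg's centre line 147 mm above the bench; peg top 165 mm, catch plate 129 mm. At 0 rad it lies from the axis towards the shear's +y; unlocking moves it towards the shear's -x (handle end), then -y.
- catch_pivot (a point): On the vertical axis of the catch, at the corner of the bed nearest the handle, 129 mm above the bench.
- hammer: Bystander: chasing hammer lying on the bench, 255 mm long, wooden shaft along its x axis. Origin on the bench under the shaft.
- punch_pot: Bystander: metal pot of chasing punches, 66 mm in diameter, 80 mm tall, punches up to 120 mm. Origin at the centre of its underside.
- pitch_bowl: Bystander: white pitch bowl on a wooden ring, 186 mm in diameter, 95 mm tall. Origin at the centre of its underside.
- bench_block: Bystander: loose steel bench block, 65 x 65 x 20 mm. Origin at the centre of its underside.

How it is judged (in metres and radians):
On the way, in this order (a step that is already met when the one before it is completed fails the run):
1. the catch is swung off the arm while the arm is still down (value of joint catch above 1 rad and value of joint blade_arm below 0.2 rad), for 0.1 s.
2. the arm is fully raised (value of joint blade_arm above 0.95 rad), for 0.2 s.
At the end, for the whole second after the job is handed in: The catch is swung at least 1.0 rad off the arm, the blade arm stands still fully raised (joint above 0.95 of 1.0 rad) on its counterweight alone, and no bystander has moved more than 20 mm (value of joint blade_arm above 0.95 rad and velocity of joint blade_arm below 0.1 rad/s and value of joint catch above 1 rad and distance of each of hammer, punch_pot, pitch_bowl, bench_block from where it was at the start of the episode below 0.02 m); the robot touches nothing.
It fails at once if a bystander is pushed about, tipped or lifted (distance of any of hammer, punch_pot, pitch_bowl, bench_block from where it was at the start of the episode above 0.02 m or angle between punch_pot's own z axis and vertical above 0.3 rad).
It fails at once if the handle, catch or any part of the shear is gripped or forced instead of pushed (contact force between the fingers and shear above 30 N).
It also fails if it takes over 58 s, if anything falls off the work surface, if the arm or the gripper's body presses on something with over 40 N, if the wrist force passes 120 N, or if a joint passes its speed limit or range.

## Working session

There is one attempt and no reset: what is moved stays moved. The work goes in short steps, Python scripts to look and compute and a tool call to move; the robot and the scene stay as the last step left them, time stands still between calls to the robot, and variables do not carry over. Pictures are saved under pics/ and viewed, at most 10 in all, crops included, and the job is handed in when it is done.

Besides the shell and the picture viewer there is one more tool, called after "Request:" as a command line: name --pt "numbers of a row" for each row, then --argument value for the rest. apply_moves: Moves the arm, as the interface text tells. Its arguments: {"type":"object","properties":{"increments":{"type":"array","items":{"type":"array","items":{"type":"number"}}},"force":{"type":"number"}},"required":["increments"]}

```bash
mkdir -p pics; python3 - <<'E'
from station import r, imaging
import cv2,numpy as np
for n in("scene","top"):
    im,d=imaging.get_image(n); cv2.imwrite(f"pics/{n}0.png",im[:,:,::-1]); np.save(n+"0.npy",d); np.save(n+"0rgb.npy",im)
    c=imaging.camera_info(n);print(c["intrinsics"],c["world_to_cam"])
print(r.observe(),r.grasp_offset)
E
```

```text
[[347.62708151   0.         251.53717108]
 [  0.         347.62708151 192.78737192]
 [  0.           0.           1.        ]] [[ 4.29207359e-01  9.02952554e-01  2.13945794e-02 -2.03196601e+02]
 [ 5.68335140e-01 -2.51589468e-01 -7.83388734e-01 -2.56541590e+02]
 [-7.01980207e-01  3.48395501e-01 -6.21163718e-01  1.54262035e+03]
 [ 0.00000000e+00  0.00000000e+00  0.00000000e+00  1.00000000e+00]]
[[392.8239375    0.         256.48301811]
 [  0.         392.8239375  192.94589595]
 [  0.           0.           1.        ]] [[ 1.43241663e-02 -9.99880275e-01 -5.85272133e-03 -7.11161171e+01]
 [-9.96244800e-01 -1.37717410e-02 -8.54788746e-02  5.93514215e+02]
 [ 8.53880385e-02  7.05515681e-03 -9.96322793e-01  1.20463499e+03]
 [ 0.00000000e+00  0.00000000e+00  0.00000000e+00  1.00000000e+00]]
{'time_s': 0.1, 'qpos': array([-1.19863757e+00,  4.80745577e-01,  1.59680370e+00, -3.99955501e-07,
        1.06508871e+00, -4.66141615e-02]), 'joint_velocities': array([-0.00011456, -0.00300693, -0.00259616, -0.00070626, -0.00125684,
        0.00072281]), 'joint_efforts': array([ 9.64766878e-04, -9.52255511e+01, -4.31041789e+01, -1.33888993e-04,
        5.19894136e-03, -2.19892797e-05]), 'ee_pos': array([ 264.19577465, -593.49307237,  230.7545131 ]), 'ee_rot': array([-3.07196696e+00, -6.52796719e-01,  2.66549151e-04]), 'ft_force': array([ 1.26982097,  0.54955522, -0.3252112 ]), 'torque': array([0.02513702, 0.04609082, 0.03345943]), 'grasp_force': 0.0, 'opening': 85.64964411256334} 18.700000000000003
```

View pics/scene0.png

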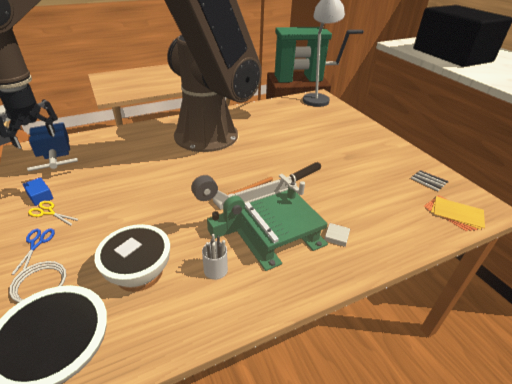

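View pics/top0.png

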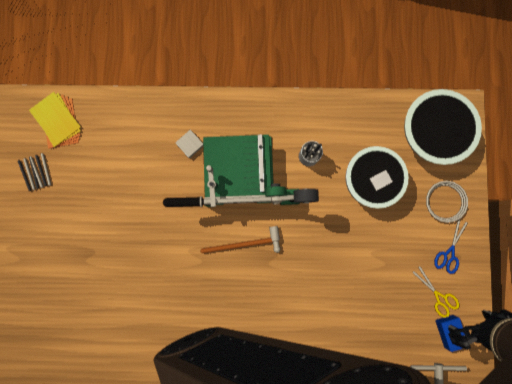

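The top view shows the handle at about (183,202), the catch near (211,185), the drum at (306,196), the hammer at (240,244), the block at (190,144) and the pot at (311,152). I'll zoom in and compute the positions.

```bash
cat > h.py <<'E'
import numpy as np
from station import imaging
def w(n,u,v,d):
    c=imaging.camera_info(n);K=c["intrinsics"];T=np.linalg.inv(c["world_to_cam"])
    z=d[int(v),int(u)] if hasattr(d,'shape') else d
    return (T@[(u-K[0,2])/K[0,0]*z,(v-K[1,2])/K[1,1]*z,z,1])[:3]
def cloud(n,d):
    c=imaging.camera_info(n);K=c["intrinsics"];T=np.linalg.inv(c["world_to_cam"])
    v,u=np.mgrid[:384,:512]
    p=np.stack([(u-K[0,2])/K[0,0]*d,(v-K[1,2])/K[1,1]*d,d,np.ones_like(d)],-1)
    return (p@T.T)[...,:3]
def proj(n,p):
    c=imaging.camera_info(n);q=c["world_to_cam"]@[*p,1];q=c["intrinsics"]@q[:3];return q[:2]/q[2]
E
python3 - <<'E'
from h import *
import cv2
d=np.load("top0.npy");im=np.load("top0rgb.npy");P=cloud("top",d)
cr=im[120:220,155:325,::-1];cv2.imwrite("pics/c1.png",cv2.resize(cr,None,fx=4.7,fy=4.7,interpolation=cv2.INTER_CUBIC))
# handle: dark pixels in area
dark=(im.sum(2)<110);m=np.zeros_like(dark);m[190:212,158:205]=1
q=P[dark&m&(P[...,2]>90)]
print("handle",len(q),q.min(0),q.max(0),np.median(q,0)); 
vx=cv2.fitLine(q[:,:2].astype(np.float32),cv2.DIST_HUBER,0,.01,.01).ravel();print(vx)
g=(im[...,1]>im[...,0]*1.5+10);m[:]=0;m[130:200,200:275]=1
q=P[g&m&(abs(P[...,2]-84)<6)];print("bed",len(q),cv2.minAreaRect(q[:,:2].astype(np.float32)),np.median(q[:,2]))
m[:]=0;m[160:210,200:225]=1
print("tall",[(u,v,P[v,u].round()) for v,u in zip(*np.where(m&(P[...,2]>125)))])
m[:]=0;m[185:208,288:322]=1;q=P[m&(P[...,2]>120)];print("drum",q.min(0),q.max(0))
E
```

```text
handle 286 [489.44271043 -71.43276738 116.76425942] [ 569.1773342   198.95420128 1250.52200054] [557.20266383 150.01965215 133.39819461]
[ 4.1227769e-02 -9.9914980e-01  5.5691040e+02  1.4855089e+02]
bed 3132 ((672.6510620117188, -3.8169479370117188), (178.2786102294922, 197.12001037597656), 3.1339783668518066) 84.53250532173399
tall [(np.int64(214), np.int64(160), array([ 489.,  -71., 1251.])), (np.int64(207), np.int64(165), array([658.,  75., 169.])), (np.int64(208), np.int64(165), array([659.,  73., 166.])), (np.int64(209), np.int64(165), array([659.,  70., 164.])), (np.int64(210), np.int64(165), array([659.,  68., 162.])), (np.int64(206), np.int64(166), array([656.,  78., 167.])), (np.int64(207), np.int64(166), array([656.,  75., 166.])), (np.int64(208), np.int64(166), array([656.,  72., 167.])), (np.int64(209), np.int64(166), array([656.,  70., 163.])), (np.int64(210), np.int64(166), array([657.,  67., 163.])), (np.int64(211), np.int64(166), array([657.,  65., 160.])), (np.int64(206), np.int64(167), array([653.,  78., 168.])), (np.int64(207), np.int64(167), array([654.,  76., 162
[... 12561 characters left out ...]
.,  95., 125.])), (np.int64(211), np.int64(204), array([552.,  66., 130.])), (np.int64(212), np.int64(204), array([552.,  63., 129.])), (np.int64(213), np.int64(204), array([552.,  61., 126.])), (np.int64(214), np.int64(204), array([552.,  57., 131.])), (np.int64(215), np.int64(204), array([552.,  55., 129.])), (np.int64(211), np.int64(205), array([549.,  66., 130.])), (np.int64(212), np.int64(205), array([549.,  64., 126.])), (np.int64(213), np.int64(205), array([549.,  60., 133.])), (np.int64(214), np.int64(205), array([549.,  58., 126.])), (np.int64(215), np.int64(205), array([549.,  55., 129.]))]
drum [ 489.44271043 -231.68538513  124.1926809 ] [ 596.31488466  -71.43276738 1250.52200054]
```

View pics/c1.png

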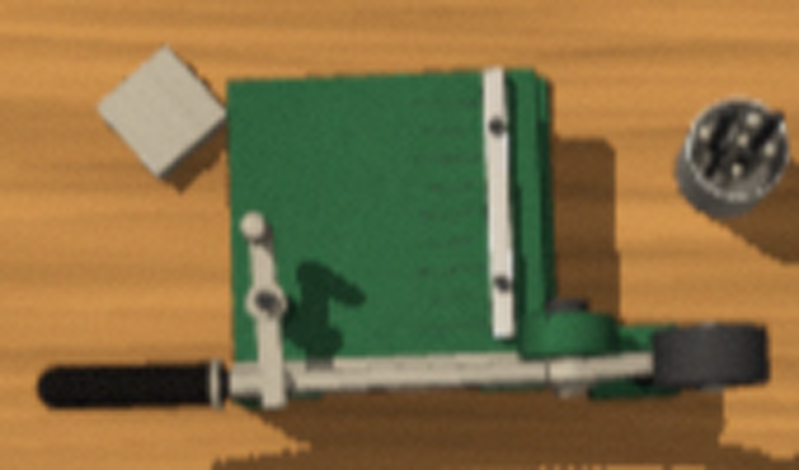

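The enlarged view shows the arm running left with the handle towards world +y. The peg is at crop (253,226), about (653,72) mm, and the catch axis is at (267,300), about (612,67) mm. That puts the catch near 0.06 rad. I'll push the peg diagonally along (-1,+1) with shut fingers, starting from (684,48).

```bash
cat >> h.py <<'E'
from scipy.spatial.transform import Rotation as R
from station import r
def todo(p,ang=None,rot=None):
    """cm/rad increments to world TCP p; rot=(x axis, z axis)"""
    s=r.observe();C=R.from_rotvec(s["ee_rot"])
    t=C.inv().apply(np.array(p)-s["ee_pos"])/10
    w_=np.zeros(3)
    if rot is not None:
        x,z=map(np.array,rot);z=z/np.linalg.norm(z);x=x-z*(x@z);x=x/np.linalg.norm(x)
        w_=(C.inv()*R.from_matrix(np.stack([x,np.cross(z,x),z],1))).as_rotvec()
    print(t.round(2),w_.round(3),s["time_s"],s["ee_pos"].round(1),s["ft_force"].round(1),s["qpos"].round(2))
E
echo "from h import *
todo([684,48,300],rot=([-1,1,0],[0,0,-1]))" | python3
```

```text
[ 64.44 -41.54  -6.88] [-1.000e-03 -1.000e-03 -1.937e+00] 0.1 [ 264.2 -593.5  230.8] [ 1.3  0.5 -0.3] [-1.2   0.48  1.6  -0.    1.07 -0.05]
```

Request:
apply_moves --pt "64.5 -41.6 -6.9 0 0 -1.937 0" --pt "64.5 -41.6 -6.9 0 0 -1.937 0" --pt "64.5 -41.6 -6.9 0 0 -1.937 0" --pt "64.5 -41.6 -6.9 0 0 -1.937 0" --pt "64.5 -41.6 -6.9 0 0 -1.937 0" --pt "64.5 -41.6 -6.9 0 0 -1.937 0" --pt "64.5 -41.6 -6.9 0 0 -1.937 0" --pt "64.5 -41.6 -6.9 0 0 -1.937 0"

```text
time_s: 0.9
ee_pos: [483.0, -258.5, 267.2]
ee_rot: [-2.161, -2.281, 0.0]
ft_force: [1.2, -0.6, -0.2]
opening: 0.3
grasp_force: 0.0
```

```bash
echo "from h import *
todo([684,48,300],rot=([-1,1,0],[0,0,-1]))" | python3
```

```text
[29.52 21.72 -3.28] [-0.    -0.    -0.731] 0.9 [ 483.  -258.5  267.2] [ 1.2 -0.6 -0.2] [-0.55  0.3   1.79 -0.    1.05 -0.6 ]
```

Request:
apply_moves --pt "29.5 21.7 -3.3 0 0 -0.731 0" --pt "29.5 21.7 -3.3 0 0 -0.731 0" --pt "29.5 21.7 -3.3 0 0 -0.731 0" --pt "29.5 21.7 -3.3 0 0 -0.731 0" --pt "29.5 21.7 -3.3 0 0 -0.731 0" --pt "29.5 21.7 -3.3 0 0 -0.731 0" --pt "29.5 21.7 -3.3 0 0 -0.731 0" --pt "29.5 21.7 -3.3 0 0 -0.731 0"

```text
time_s: 1.7
ee_pos: [686.7, 48.8, 299.9]
ee_rot: [1.208, 2.9, 0.002]
ft_force: [-0.6, -0.7, -0.0]
opening: 0.1
grasp_force: 0.0
```

```bash
echo "from h import *
todo([684,48,143],rot=([-1,1,0],[0,0,-1]))" | python3
```

```text
[ 0.13 -0.27 15.69] [ 0.001 -0.    -0.004] 1.7 [686.7  48.8 299.9] [-0.6 -0.7 -0. ] [ 0.03  0.48  1.42  0.    1.24 -0.76]
```

Request:
apply_moves --pt "0.1 -0.3 3 0 0 0 0" --pt "0.1 -0.3 6 0 0 0 0" --pt "0.1 -0.3 9 0 0 0 0" --pt "0.1 -0.3 12 0 0 0 0" --pt "0.1 -0.3 14 0 0 0 0" --pt "0.1 -0.3 15.2 0 0 0 0" --pt "0.1 -0.3 15.7 0 0 0 0" --pt "0.1 -0.3 15.7 0 0 0 0"

```text
time_s: 2.5
ee_pos: [682.1, 43.1, 143.0]
ee_rot: [-1.212, -2.898, 0.0]
ft_force: [0.3, -0.3, 0.7]
opening: 0.1
grasp_force: 0.0
```

Request:
apply_moves --pt "0.5 0 0 0 0 0 0" --pt "1 0 0 0 0 0 0" --pt "1.5 0 0 0 0 0 0" --pt "2 0 0 0 0 0 0" --pt "2.5 0 0 0 0 0 0" --pt "3 0 0 0 0 0 0" --pt "3.5 0 0 0 0 0 0" --pt "4 0 0 0 0 0 0"

```text
time_s: 3.3
ee_pos: [654.2, 72.1, 143.5]
ee_rot: [1.211, 2.898, 0.001]
ft_force: [1.8, -0.9, 1.8]
opening: 0.2
grasp_force: 1.1
```

```bash
python3 - <<'E'
from h import *
import cv2
im,d=imaging.get_image("scene");cv2.imwrite("pics/s2.png",cv2.resize(im[100:290,160:400,::-1],None,fx=3,fy=3,interpolation=cv2.INTER_CUBIC))
todo([632,99,143],rot=([-1,1,0],[0,0,-1]))
E
```

```text
[3.38 0.34 0.03] [ 0.    -0.    -0.006] 3.35 [653.4  72.5 143.3] [ 0.7 -0.3  0.3] [ 0.06  0.58  1.66  0.    0.9  -0.71]
```

View pics/s2.png

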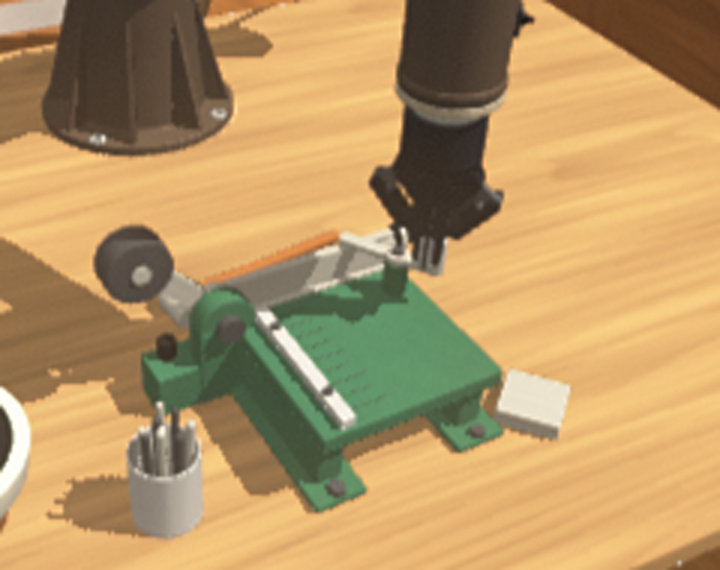

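The catch has begun to swing: its nose now points left at (345,245) and the peg is behind the fingers at (430,255). I'll continue the push.

Request:
apply_moves --pt "0.5 0.1 0 0 0 0 0" --pt "1 0.2 0 0 0 0 0" --pt "1.5 0.3 0 0 0 0 0" --pt "2 0.3 0 0 0 0 0" --pt "2.5 0.3 0 0 0 0 0" --pt "3 0.3 0 0 0 0 0" --pt "3.3 0.3 0 0 0 0 0" --pt "3.3 0.3 0 0 0 0 0"

```text
time_s: 4.15
ee_pos: [632.7, 97.7, 143.2]
ee_rot: [-1.211, -2.898, -0.0]
ft_force: [-0.5, -0.5, -0.3]
opening: 0.2
grasp_force: 0.0
```

```bash
python3 - <<'E'
from h import *
import cv2
im,d=imaging.get_image("scene");cv2.imwrite("pics/s3.png",cv2.resize(im[140:260,220:380,::-1],None,fx=4,fy=4,interpolation=cv2.INTER_CUBIC))
todo([632,99,143],rot=([-1,1,0],[0,0,-1]))
E
```

```text
[0.15 0.03 0.02] [ 0.    -0.    -0.006] 4.2 [632.9  97.7 143.2] [ 0.1 -0.1 -0.4] [ 0.11  0.56  1.7   0.    0.88 -0.67]
```

View pics/s3.png

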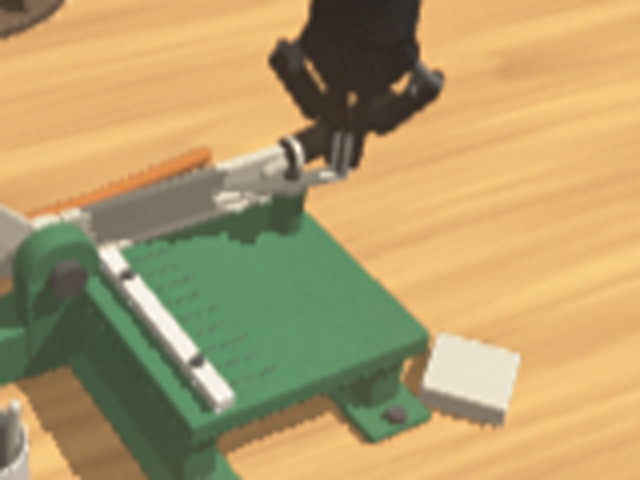

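The nose, from (290,170) to (220,200), now lies almost parallel to the arm. A few more mm, then back off and check from the top.

Request:
apply_moves --pt "0.2 0 0 0 0 0 0" --pt "0.4 0 0 0 0 0 0" --pt "0.5 0 0 0 0 0 0" --pt "0.5 0 0 0 0 0 0" --pt "-1 0 0 0 0 0 0" --pt "-2.5 0 -1 0 0 0 0" --pt "-2.5 0 -4 0 0 0 0" --pt "-2.5 0 -8 0 0 0 0"

```text
time_s: 5.0
ee_pos: [650.3, 78.6, 222.2]
ee_rot: [-1.212, -2.895, 0.002]
ft_force: [0.8, 0.6, 0.2]
opening: 0.2
grasp_force: 0.0
```

Request:
apply_moves --pt "0 4 -5 0 0 0 0" --pt "0 8 -8 0 0 0 0" --pt "0 12 -8 0 0 0 0" --pt "0 16 -8 0 0 0 0" --pt "0 20 -8 0 0 0 0" --pt "0 24 -8 0 0 0 0" --pt "0 24 -8 0 0 0 0" --pt "0 24 -8 0 0 0 0"

```text
time_s: 5.8
ee_pos: [821.8, 248.2, 301.5]
ee_rot: [-1.21, -2.898, 0.001]
ft_force: [-0.6, 0.3, -0.3]
opening: 0.0
grasp_force: 0.0
```

```bash
python3 - <<'E'
from h import *
import cv2
im,d=imaging.get_image("top");cv2.imwrite("pics/t4.png",cv2.resize(im[120:240,130:290,::-1],None,fx=4,fy=4,interpolation=cv2.INTER_CUBIC))
P=cloud("top",d);q=P[(P[...,2]>152)&(P[...,2]<170)&(abs(P[...,0]-615)<30)&(abs(P[...,1]-100)<30)]
print(len(q),np.median(q,0) if len(q) else 0)
todo([500,300,300])
E
```

```text
27 [607.85793943 108.2906523  165.19716934]
[ 26.32 -19.18   0.26] [0. 0. 0.] 5.85 [821.4 247.4 302.3] [-0.3 -0.6  0. ] [ 0.26  0.77  0.88 -0.    1.49 -0.52]
```

View pics/t4.png

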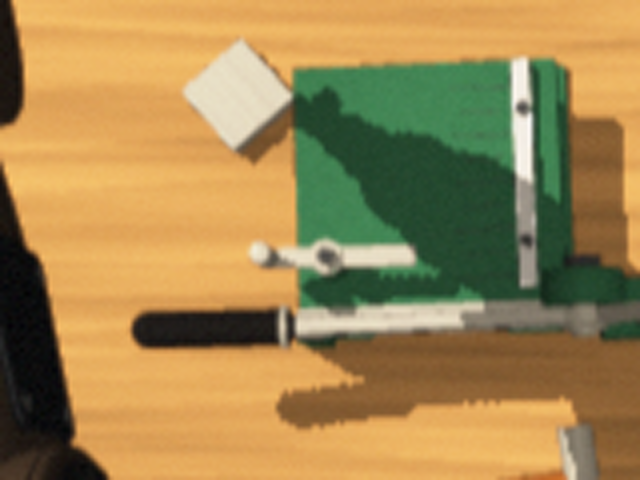

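The catch now lies parallel to the arm, with the peg at crop (262,254), about (608,108) mm, so it is fully off. The handle's free end is at crop (132,328). Next I tilt the tool about 60° and come in under the handle from its free, robot side.

```bash
echo "from h import *
todo([484,280,280],rot=([-.35,.35,-.87],[.61,-.61,-.5]))" | python3
```

```text
[ 26.02 -21.72   2.26] [-0.004 -1.046 -0.005] 5.85 [821.4 247.4 302.3] [-0.3 -0.6  0. ] [ 0.26  0.77  0.88 -0.    1.49 -0.52]
```

Request:
apply_moves --pt "26 -21.7 2.3 0 -1.046 0 0" --pt "26 -21.7 2.3 0 -1.046 0 0" --pt "26 -21.7 2.3 0 -1.046 0 0" --pt "26 -21.7 2.3 0 -1.046 0 0" --pt "26 -21.7 2.3 0 -1.046 0 0" --pt "26 -21.7 2.3 0 -1.046 0 0" --pt "26 -21.7 2.3 0 -1.046 0 0" --pt "26 -21.7 2.3 0 -1.046 0 0"

```text
time_s: 6.65
ee_pos: [482.9, 279.8, 282.7]
ee_rot: [0.825, 1.968, -0.467]
ft_force: [-0.2, 0.8, -2.3]
opening: 0.3
grasp_force: 0.0
```

```bash
echo "from h import *
for p in ([484,280,280],[484,236,133]): todo(p,rot=([-.35,.35,-.87],[.61,-.61,-.5]))" | python3
```

```text
[0.2  0.09 0.19] [-0.002 -0.003 -0.007] 6.65 [482.9 279.8 282.7] [-0.2  0.8 -2.3] [ 1.05  0.54  1.9  -1.03  1.33  0.88]
[11.31 -3.08 10.29] [-0.002 -0.003 -0.007] 6.65 [482.9 279.8 282.7] [-0.2  0.8 -2.3] [ 1.05  0.54  1.9  -1.03  1.33  0.88]
```

Request:
apply_moves --pt "3 -1 3 0 0 0 0" --pt "6 -1.6 5.5 0 0 0 0" --pt "9 -2.4 8 0 0 0 0" --pt "11.3 -3.1 10.3 0 0 0 0" --pt "11.3 -3.1 10.3 0 0 0 0" --pt "11.3 -3.1 10.3 0 0 0 0" --pt "11.3 -3.1 10.3 0 0 0 0" --pt "11.3 -3.1 10.3 0 0 0 0"

```text
time_s: 7.45
ee_pos: [484.7, 237.5, 132.2]
ee_rot: [0.827, 1.974, -0.469]
ft_force: [-0.2, 0.5, -0.5]
opening: -0.3
grasp_force: 0.0
```

```bash
echo "from h import *
todo([557,163,73],rot=([-.35,.35,-.87],[.61,-.61,-.5]))" | python3
```

```text
[-0.19 -0.1  11.94] [-0.005 -0.008 -0.006] 7.45 [484.7 237.5 132.2] [-0.2  0.5 -0.5] [ 1.    0.76  2.04 -1.17  1.14  1.2 ]
```

Request:
apply_moves --pt "-0.2 -0.1 2 0 0 0 0" --pt "-0.2 -0.1 4 0 0 0 0" --pt "-0.2 -0.1 6 0 0 0 0" --pt "-0.2 -0.1 8 0 0 0 0" --pt "-0.2 -0.1 10 0 0 0 0" --pt "-0.2 -0.1 11 0 0 0 0" --pt "-0.2 -0.1 12 0 0 0 0" --pt "-0.2 -0.1 12 0 0 0 0"

```text
time_s: 8.25
ee_pos: [557.1, 161.3, 71.3]
ee_rot: [0.826, 1.974, -0.472]
ft_force: [-0.4, 1.0, 0.6]
opening: 0.0
grasp_force: 0.0
```

```bash
python3 - <<'E'
from h import *
import cv2
im,d=imaging.get_image("scene");cv2.imwrite("pics/s5.png",cv2.resize(im[90:240,200:400,::-1],None,fx=4,fy=4,interpolation=cv2.INTER_CUBIC))
todo([557,163,93])
C=R.from_rotvec(r.observe()["ee_rot"]).inv()
for th in np.arange(0,1.0,.1):
    v=297.6*np.array([0,np.cos(.104+th)-np.cos(.104),np.sin(.104+th)-np.sin(.104)])+[0,0,20]
    print(round(th,1),(C.apply(v)/10).round(1))
E
```

```text
[-1.81  0.11 -1.16] [0. 0. 0.] 8.3 [556.8 161.7  71.5] [ 0.1 -0.6  0.7] [ 0.81  0.87  2.08 -1.43  1.05  1.34]
0.0 [-1.7  0.  -1. ]
0.1 [-4.4 -0.3 -2.2]
0.2 [-7.2 -0.8 -3.2]
0.3 [-9.9 -1.6 -4. ]
0.4 [-12.7  -2.5  -4.6]
0.5 [-15.5  -3.6  -4.9]
0.6 [-18.2  -4.9  -5. ]
0.7 [-20.8  -6.3  -4.8]
0.8 [-23.3  -7.9  -4.5]
0.9 [-25.6  -9.6  -3.9]
```

View pics/s5.png

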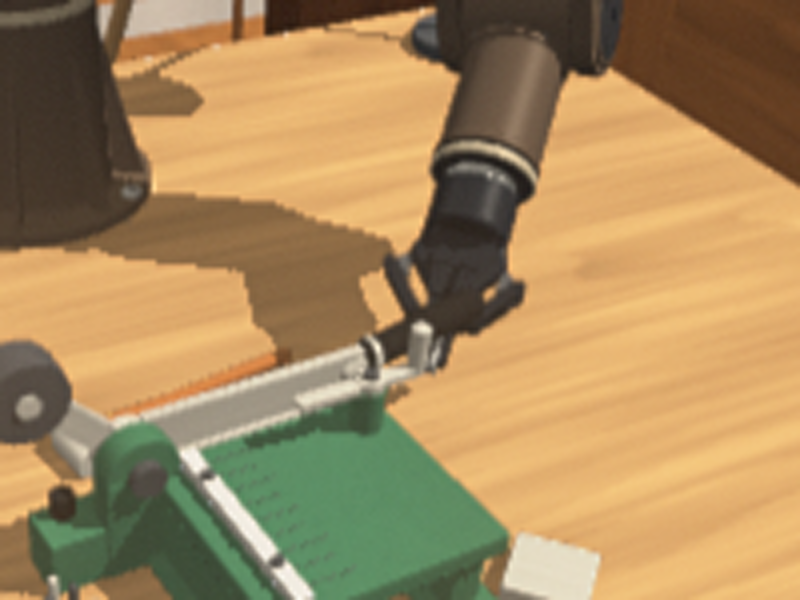

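The fingers are under the handle, at about (440,345). Now I lift slowly along the arc.

Request:
apply_moves --pt "-0.5 0 -0.3 0 0 0 0" --pt "-1 0 -0.6 0 0 0 0" --pt "-1.4 0 -0.8 0 0 0 0" --pt "-1.7 0 -1 0 0 0 0" --pt "-2.3 -0.1 -1.3 0 0 0 0" --pt "-3 -0.2 -1.6 0 0 0 0" --pt "-3.7 -0.2 -1.9 0 0 0 0" --pt "-4.4 -0.3 -2.2 0 0 0 0"

```text
time_s: 9.1
ee_pos: [557.0, 157.0, 120.9]
ee_rot: [0.826, 1.974, -0.472]
ft_force: [-0.5, 2.0, -1.5]
opening: 0.3
grasp_force: 0.8
```

```bash
echo "from h import *
todo([557,163,93])" | python3
```

```text
[2.62 0.42 1.05] [0. 0. 0.] 9.1 [557.  157.  120.9] [-0.5  2.  -1.5] [ 0.8   0.77  2.09 -1.39  1.07  1.25]
```

Request:
apply_moves --pt "-0.9 -0.2 -0.3 0 0 0 0" --pt "-1.8 -0.3 -0.7 0 0 0 0" --pt "-2.8 -0.5 -1 0 0 0 0" --pt "-3.7 -0.8 -1.3 0 0 0 0" --pt "-4.6 -1 -1.6 0 0 0 0" --pt "-5.5 -1.3 -1.8 0 0 0 0" --pt "-6.4 -1.6 -2 0 0 0 0" --pt "-7.3 -1.9 -2.2 0 0 0 0"

```text
time_s: 9.9
ee_pos: [556.2, 130.5, 195.0]
ee_rot: [0.825, 1.974, -0.472]
ft_force: [-0.4, 0.2, -0.9]
opening: 0.1
grasp_force: 0.4
```

```bash
python3 - <<'E'
from h import *
import cv2
im,d=imaging.get_image("scene");cv2.imwrite("pics/s6.png",cv2.resize(im[90:240,200:400,::-1],None,fx=4,fy=4,interpolation=cv2.INTER_CUBIC))
todo([557,163,93])
E
```

```text
[10.06  2.37  3.26] [0. 0. 0.] 9.95 [556.3 130.  196.2] [ 0.6 -0.4  1.5] [ 0.76  0.61  2.13 -1.36  1.08  1.11]
```

View pics/s6.png

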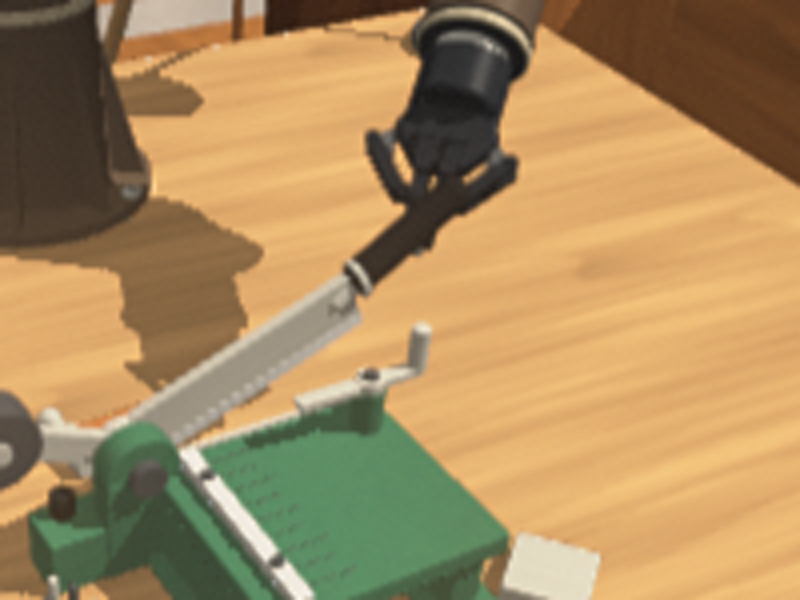

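The arm is rising well. The handle is at about (420,225) and rests on the fingers. I continue past the balance point.

Request:
apply_moves --pt "-1 -0.3 -0.2 0 0 0 0" --pt "-1.9 -0.7 -0.3 0 0 0 0" --pt "-2.9 -1 -0.4 0 0 0 0" --pt "-3.8 -1.4 -0.5 0 0 0 0" --pt "-4.7 -1.8 -0.6 0 0 0 0" --pt "-5.6 -2.3 -0.6 0 0 0 0" --pt "-6.5 -2.7 -0.6 0 0 0 0" --pt "-7.3 -3.1 -0.6 0 0 0 0"

```text
time_s: 10.75
ee_pos: [556.6, 85.8, 260.9]
ee_rot: [0.826, 1.974, -0.472]
ft_force: [0.4, -0.6, 0.3]
opening: -0.2
grasp_force: 0.0
```

Request:
apply_moves --pt "-0.7 -0.4 0.1 0 0 0 0" --pt "-1.3 -0.7 0.1 0 0 0 0" --pt "-1.9 -1.1 0.2 0 0 0 0" --pt "-2.5 -1.5 0.3 0 0 0 0" --pt "-3 -1.8 0.3 0 0 0 0" --pt "-3.4 -2.1 0.4 0 0 0 0" --pt "-3.4 -2.1 0.4 0 0 0 0" --pt "-3.4 -2.1 0.4 0 0 0 0"

```text
time_s: 11.55
ee_pos: [556.2, 56.9, 287.4]
ee_rot: [0.826, 1.974, -0.471]
ft_force: [-0.2, -0.0, 0.0]
opening: 0.1
grasp_force: 0.0
```

```bash
python3 - <<'E'
from h import *
import cv2
im,d=imaging.get_image("scene");cv2.imwrite("pics/s7.png",cv2.resize(im[60:240,180:400,::-1],None,fx=3.3,fy=3.3,interpolation=cv2.INTER_CUBIC))
todo([557,163,93])
E
```

```text
[20.54  7.5   3.43] [0. 0. 0.] 11.6 [556.2  57.  287.4] [-0.3  0.6  0.2] [ 0.64  0.39  2.19 -1.37  1.05  0.92]
```

View pics/s7.png

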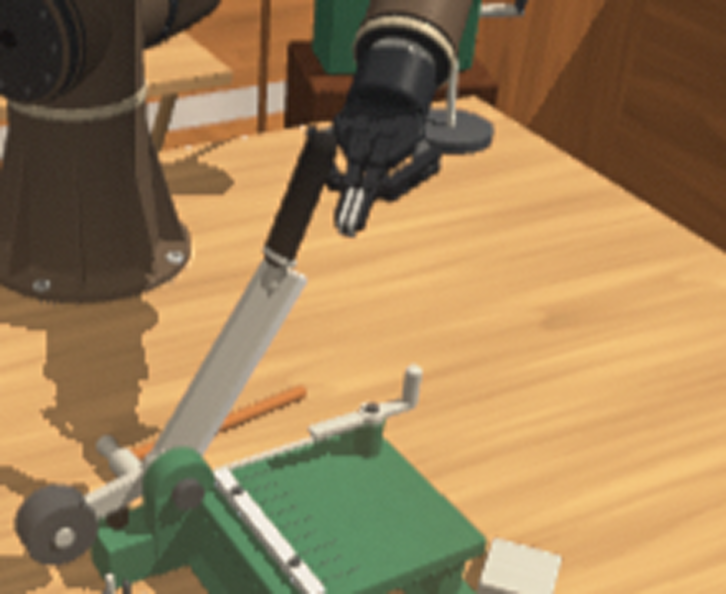

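The arm has left the fingers and stands raised, with the handle from (275,255) to (320,135) and the drum down at (60,520). I back away in +y.

Request:
apply_moves --pt "0.7 1.4 -1.2 0 0 0 0" --pt "1.4 2.8 -2.4 0 0 0 0" --pt "2.1 4.2 -3.6 0 0 0 0" --pt "2.8 5.6 -4.8 0 0 0 0" --pt "3.5 7 -6 0 0 0 0" --pt "4.2 8.5 -7.3 0 0 0 0" --pt "4.2 8.5 -7.3 0 0 0 0" --pt "4.2 8.5 -7.3 0 0 0 0"

```text
time_s: 12.4
ee_pos: [557.4, 176.9, 288.0]
ee_rot: [0.824, 1.975, -0.472]
ft_force: [0.3, 0.1, -0.3]
opening: 0.2
grasp_force: 0.0
```

```bash
python3 - <<'E'
from h import *
import cv2
im,d=imaging.get_image("top");P=cloud("top",d);s,ds=imaging.get_image("scene")
t=s[60:240,180:400,::-1];o=im[110:230,150:330,::-1]
cv2.imwrite("pics/f8.png",np.hstack([cv2.resize(t,(400,327)),cv2.resize(o,(400,327))]))
todo([556,57,287])
E
```

```text
[-4.15 -8.45  7.28] [0. 0. 0.] 12.5 [557.3 176.  288.2] [-0.2  0.1  0.5] [ 0.82  0.48  2.   -1.19  1.19  0.84]
```

View pics/f8.png

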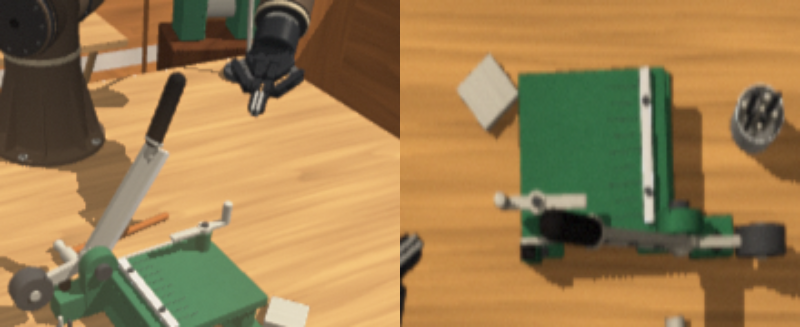

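The arm stands raised without support, with the handle at (170,105) in the left view. The catch is off at (540,201) in the right view, the robot is clear, and the bystanders in view have not moved. I'm handing in.

```bash
echo "from station import r
print(r.job_done())" | python3
```

```text
the job is handed in; nothing more can be done
None
```

The catch is swung fully off, the blade arm stands raised on its counterweight, nothing appeared to be disturbed, and the job is handed in; the hand-in call gave no verdict.

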